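Load a cuvette carrier under an analyser's spring flap

ROBOT

A 6-joint arm with a two-finger parallel gripper is mounted at the origin on the work surface. World frame = base frame: x ahead of the robot, y to its left, z up, the work surface at z = 0. Lengths are in m, angles in degrees, forces in N, time in s.
With the tool pointing down it reaches from about 0.35 to 0.975 m from the base axis. Payload 7.1 kg.
Tool frame: the origin (TCP) lies between the finger pads; the fingertips stand 19 mm ahead of it and the grasp point (between the pads) is the TCP; z points along the fingers, y is the line along which they close (so a half turn about z gives the same grasp; the last joint's range is limited). The gripper opens to 88 mm and grips with 3 to 60 N. Pads are 20 mm wide; open, the fingers measure 115 mm over their backs; the gripper's body (75 mm by 178 mm) begins 61 mm behind the grasp point.
Start: joints at [69.271, 24.242, 93.386, -0, 62.372, -1.089], TCP at [0.21, 0.589, 0.242] pointing down, gripper open.
Joint ranges: [-172.04, 172.04], [-51.8, 120.97], [4.93, 147.93], [-75.15, 255.16], [6.16, 154.13], [-145.62, 145.62]. Speed limits (degrees/s): [136.94, 136.94, 172.46, 180, 180, 180].

INTERFACE

Orientations are given as [roll, pitch, yaw] about the fixed x, y, z axes, in that order (R = Rz(yaw) Ry(pitch) Rx(roll)).
In Python, from station import robot gives the robot as it stands.
- The arm moves only by the tool jog_arm, never from a script. Its argument "increments" is one flat list of numbers, 7 for each row, row after row: the closure, from -1 (fully open) to 1 (shut), then the shift along the tool's x, y, z as a fraction of full scale, then the turn, a rotation vector about the tool's x, y, z as a fraction of full scale. A call has exactly 10 rows; each row shifts and turns the commanded pose from where the row before left it, along the tool's axes as they then stand; what a row does not reach is not made up. Full scale, the value 1, is 50 mm for a shift and 6 degrees for a turn. A row lasts 1/10 s, in which the tool goes at most 50 mm and 8.59 degrees, less where a joint would pass 70% of its speed; a pose out of reach is approached as far as the arm can. A call with a number of a shift or a turn outside -1 to 1 is refused whole. A call with a gripper value outside its range is refused whole. The fingers move at their own pace and stop on an object; "squeeze" is the grip in N (left out, the last holds). Time passes only in rows, so rows that do not move let the fingers close, or fill a call up. It gives the time, the measured TCP pose, the force, the opening and the grip force at its end, in the units of the state.
- robot.get_obs(): the state, without advancing time (a new reading comes with each control period).
- robot.read_camera(name): name is "scene" or "side" or "wrist"; returns the picture (384x512x3 uint8, red, green, blue); there is no depth.
- robot.camera_model(name): a dict with "fx", "fy", "cx", "cy" (pixels), "origin" and "rotation" of the camera in the world. Camera axes: x right, y up, looking along -z (the intrinsics and any distortion apply to the point x, -y, -z); pixel columns grow to the right and rows downward; lengths in m; the calibration is good to about 2 mm. A picture is of the moment at which its call begins: read the wrist's pose just before it. camera_model takes no time and is no camera call; for the wrist camera it gives the pose at the moment of the call.
- robot.finish_job(): hands the job in; it is judged then, once.
Trained networks look in the newest picture that a camera, given by its name, has taken for a name from the list of things; names that differ only in an ending like _2 or _b are one class to them, and where a whole thing is asked for, a point or a joint stands for the part that bears it (a point fixed in the world has none). Each returns a list of dicts, best first, with "conf" (0 to 1); they miss things now and then, are a little off and sometimes report something else, mostly with a low value. They report only what shows in the picture. A call takes as long as a camera call. They do not tell look-alikes from the thing itself.
- robot.regions_of(label, camera): "mask" (384x512 bool, what is visible of it) and "point" ([column, row] in pixels, amid what is visible of it).
- robot.pinpoint(label, camera): "point" ([column, row] in pixels: a listed point, or the origin of a listed thing).
The state is a dict: "clock": time; "joint_positions": joint angles; "dq": joint speeds; "joint_torque": joint torques, N m; "eef_pos": TCP position; "ee_rot": TCP orientation; "force": force on the tool from outside, world axes, zero at the start; "torque": the same for the moment, N m; "opening": finger opening in m; "grip_force": force on a finger pad.
Only numpy, scipy, OpenCV 4.12 (cv2) and the standard library are available. Lean on these libraries where they do the work, as an engineer would, in place of code of your own. Each camera call takes 0.05 s, during which the arm holds its last target. There are 200 camera calls.

TASK

Load the cuvette carrier that stands on the analyser's apron: push the flap's long rod aside to the left with one fingertip and, while that fingertip keeps the flap open, push the carrier under it with the other fingertip, home into the port against the stop (its push plate stays outside). Then draw back and let the flap spring fully shut behind the carrier. Only push - never pick up the carrier, ram it against the flap or let the flap drop on it - and leave the glassware and other things around it where they stand.

Things in the scene. Friction and masses are not known exactly. Their poses are not given: they have to be found in the camera images.
- analyser: White bench analyser, fixed, 76 mm tall. Origin: on the table, mid-lane, at the back plane of the shut flap; x runs along the lane into the port (away from the robot), y left, z up; all 'analyser' mm below are in this frame. Housing: x 24 to 150, y -120 to 100. Between the flap and x 24 it is open from above, but for guides and hinge pin. Port tunnel: 42 mm wide, roof at z 48.
- apron_end (a point): Middle of the near edge of the flat grey apron on which the carrier slides (analyser x -135, z 4 mm). The apron is 96 mm wide and runs level into the port. On it two straight guides flank the lane from x -135 to 24: inner faces at y +-20.5, 4 mm thick, tops at z 10 mm.
- stop (a point): Middle of the stop wall inside the port, analyser x 40 mm. With the carrier pushed home its block is wholly behind the flap and its push plate stays outside, near face at analyser x -12 mm (4 mm between push plate and shut flap).
- hinge (a point): On the flap's hinge axis (parallel to the analyser's x) at analyser x 0, y 34, z 17 mm. A steel pin 8 mm in diameter lies on the axis from x -5 to 24.
- flap (a joint): Flap angle, rad: 0 shut, stop at 1.4. Opening lifts its right end up and over to the left about the hinge axis, like a crossing barrier. A spring always shuts it: pushing at the rod takes about 2 N to start and about 4 N when open. The lane is clear for the carrier at 1.0 rad and more. Pushing along the lane cannot open it.
- flap_plate: Aluminium flap plate, moves with the flap; origin on the hinge axis, axes as the analyser's when shut. Shut, it lies across the port: 4 mm thick (analyser x -4 to 0), y -22 to 38, z 20 to 46 mm. Its handle is a steel rod, 8 mm diameter, held by a tab on its top and sticking out level towards the robot above the lane, to analyser x -135.
- rod_root (a point): Where the rod's axis meets the front of the flap plate. Shut: analyser y 8, z 60 mm, 50 mm from the hinge axis. Pushed left, the rod swings about that axis and stays parallel to the lane, so a finger can slide along it: at 1.1 rad its axis is at analyser y 60, z 60 mm; on the way its top rises to z 71 mm.  The open plate and tab fill the space beside the lane at x -4 to 0.
- rod_end (a point): Free, rounded end of the flap's rod, on the rod's axis, nearest the robot.
- carrier: The cuvette carrier to load: white plastic, 52 mm long (x, along the lane), 36 wide, about 0.12 kg: a block 32 long, 40 tall with two square cuvette mouths in its top, then towards the robot a low tongue 10 tall (passes under the shut flap) ending in an upright push plate 4 thick, 36 tall. Loose between the guides, far face at analyser x -38 to -8 mm. Origin: centre of underside.
- carrier_rear (a point): Centre of the near face of the carrier's push plate (the face to push), 20 mm above its underside.
- spare_carrier: Spare carrier: a white carrier identical to the first, standing on the bare table left of the apron; leave it. Origin at the centre of its underside.
- flask_big: Long-necked glass flask, 68 mm across, 168 mm tall, right of the analyser; leave it. Origin at the centre of its underside.
- flask_small: Smaller long-necked glass flask, 51 mm across, 126 mm tall; leave it. Origin at the centre of its underside.
- beaker: Clear plastic beaker, 72 mm across, 95 mm tall, on the left; leave it. Origin at the centre of its underside.
- dish: Shallow glass dish, 80 mm across, 16 mm tall, right of the apron; leave it. Origin at the centre of its underside.
- tube_rack: Aluminium rack of glass tubes, 60 x 120 mm, 101 mm tall, left of the analyser; leave it. Origin at the centre of its underside.
- stopper: Rubber stopper, 32 mm across, 32 mm tall, left of the apron's near end; leave it. Origin at the centre of its underside.
Things that resemble listed ones, but are neither listed nor needed, are in the scene too. What is shaped like the carrier but red or yellow is not meant.

How it is judged (in metres and radians):
On the way, in this order (a step that is already met when the one before it is completed fails the run):
1. the flap is held open (over 0.9 rad) by a fingertip while the carrier is still in front of it (block not yet under it) (value of joint flap above 0.9 rad and contact force between the fingers and flap_plate above 0.2 N and x of carrier_rear in the frame of analyser below -0.05 m), for 0.2 s.
2. the carrier has been pushed so far in that its block is behind the flap while a fingertip still holds the flap open (value of joint flap above 0.9 rad and contact force between the fingers and flap_plate above 0.2 N and x of carrier_rear in the frame of analyser above -0.018 m), for 0.1 s.
At the end, for the whole second after the job is handed in: The carrier rests upright in the port against the stop (near face of its push plate at analyser x -16.5 to -8 mm), and the flap is shut behind it (under 0.05 rad) (x of carrier_rear in the frame of analyser between -0.0165 and -0.008 m and value of joint flap below 0.05 rad and angle between carrier's own z axis and vertical below 0.1 rad and y of carrier in the frame of analyser between -0.006 and 0.006 m and linear speed of carrier below 0.01 m/s); the robot touches nothing.
It fails at once if the carrier is lifted (over 8 mm) or tipped over 0.25 rad (height (world z) of carrier above 0.012 m or angle between carrier's own z axis and vertical above 0.25 rad).
It fails at once if the carrier is rammed against the flap or the flap drops on it (over 3 N between them) (contact force between carrier and flap_plate above 3 N).
It fails at once if another thing on the table is moved over 20 mm or tipped (distance of any of spare_carrier, flask_big, flask_small, beaker, dish, tube_rack, stopper from where it was at the start of the episode above 0.02 m or angle between any of spare_carrier, flask_big, flask_small, beaker, dish, tube_rack, stopper's own z axis and vertical above 0.3 rad).
It also fails if it takes over 48 s, if anything falls off the work surface, if the arm or the gripper's body presses on something with over 40 N, if the wrist force passes 120 N, or if a joint passes its speed limit or range.

## Working session

There is one attempt and no reset: what is moved stays moved. The work goes in short steps, Python scripts to look and compute and a tool call to move; the robot and the scene stay as the last step left them, time stands still between calls to the robot, and variables do not carry over. Pictures are saved under pics/ and viewed, at most 10 in all, crops included, and the job is handed in when it is done.

Besides the shell and the picture viewer there is one more tool, called by a JSON object that holds its "api" and its "payload". jog_arm: Moves the arm, as the interface text tells. Its arguments: {"type":"object","properties":{"increments":{"type":"array","items":{"type":"number","minimum":-1,"maximum":1}},"squeeze":{"type":"number"}},"required":["increments"]}

```bash
mkdir -p pics; ls; cat > h.py <<'E'
import numpy as np, cv2
from station import robot
def snap(cam,name):
    im=robot.read_camera(cam); cv2.imwrite('pics/'+name,im[:,:,::-1]); return im
def ray(cam,px):
    m=robot.camera_model(cam)
    d=np.array([(px[0]-m['cx'])/m['fx'],-(px[1]-m['cy'])/m['fy'],-1.])
    R=np.array(m['rotation']); return np.array(m['origin']),R@d
def onz(cam,px,z):
    o,d=ray(cam,px); return o+d*(z-o[2])/d[2]
def proj(cam,P):
    m=robot.camera_model(cam); p=np.array(m['rotation']).T@(np.array(P)-m['origin'])
    return np.array([m['cx']+m['fx']*p[0]/-p[2],m['cy']-m['fy']*p[1]/-p[2]])
E
python3 - <<'E'
from h import *
print(robot.get_obs())
print(robot.camera_model('scene'),robot.camera_model('side'))
a=snap('scene','s0.png');b=snap('side','d0.png')
for cam in('scene','side'):
  for l,z in [('apron_end',.004),('stop',.004),('hinge',.017),('rod_root',.06),('rod_end',.06),('carrier',.004),('carrier_rear',.024),('analyser',0),('stopper',0),('dish',0),('spare_carrier',0)]:
    for r in robot.pinpoint(l,cam)[:3]:
      print(cam,l,round(r['conf'],2),np.round(r['point']),np.round(onz(cam,r['point'],z),4))
cv2.imwrite('pics/both.png',cv2.resize(np.vstack([a,b]),(450,600))[:,:,::-1])
E
```

```text
pics
{'clock': 0.0, 'joint_positions': array([ 6.92719730e+01,  2.42814635e+01,  9.34289325e+01, -7.70521435e-04,
        6.23722821e+01, -1.08776921e+00]), 'dq': array([-0.02027627, -0.00719106,  0.04001107, -0.03270022,  0.00569153,
       -0.01683601]), 'joint_torque': array([ 8.53808979e-05, -5.44632518e+01, -2.73675352e+01,  6.43947744e-02,
        2.26278871e-02, -1.28284523e-04]), 'eef_pos': array([0.20986431, 0.58818167, 0.24095116]), 'ee_rot': array([-1.79917324e+02, -8.87535504e-04,  1.60360099e+02]), 'force': array([-0.52634401,  1.03133735,  0.39066102]), 'torque': array([0.0372382 , 0.01837767, 0.01873379]), 'grip_force': 0.0, 'opening': 0.0877653416992257}
{'fx': 378.507658523315, 'fy': 378.507658523315, 'cx': 255.4653260972084, 'cy': 193.1403143514682, 'origin': array([0.858483  , 0.5843713 , 0.87284749]), 'rotation': array([ 37.78722499,  -0.9905602 , 151.13290913])} {'fx': 489.8979765220478, 'fy': 489.8979765220478, 'cx': 255.66518630638166, 'cy': 194.15145963788763, 'origin': array([0.48048308, 0.76051433, 0.96687693]), 'rotation': array([  38.72222992,   -0.34322501, -174.43986543])}Traceback (most recent call last):
  File "<stdin>", line 8, in <module>
  File "h.py", line 10, in onz
    o,d=ray(cam,px); return o+d*(z-o[2])/d[2]
                                         ~^^^
IndexError: invalid index to scalar variable.
```

```bash
sed -i "s/^from station/from scipy.spatial.transform import Rotation as Ro\nfrom station/; s/np.array(m\['rotation'\])/Ro.from_euler('xyz',m['rotation'],degrees=True).as_matrix()/" h.py
python3 - <<'E'
from h import *
a=snap('scene','s0.png');b=snap('side','d0.png')
for cam in('scene','side'):
  for l,z in [('apron_end',.004),('stop',.004),('hinge',.017),('rod_root',.06),('rod_end',.06),('carrier',.004),('carrier_rear',.024),('analyser',0),('stopper',0),('dish',0),('spare_carrier',0),('beaker',0),('flask_small',0),('tube_rack',0)]:
    for r in robot.pinpoint(l,cam)[:3]:
      print(cam,l,round(r['conf'],2),np.round(r['point']),np.round(onz(cam,r['point'],z),4))
cv2.imwrite('pics/both.png',cv2.resize(np.vstack([a,b]),(450,600),interpolation=cv2.INTER_AREA)[:,:,::-1])
E
```

```text
scene apron_end 0.66 [271. 219.] [0.5263 0.1022 0.004 ]
scene stop 0.89 [210. 221.] [0.6766 0.0279 0.004 ]
scene stop 0.56 [278. 207.] [0.4882 0.0741 0.004 ]
scene stop 0.45 [227. 228.] [0.6464 0.0695 0.004 ]
scene hinge 0.89 [230. 233.] [0.6492 0.0962 0.017 ]
scene rod_root 0.78 [225. 215.] [0.6457 0.0641 0.06  ]
scene rod_end 0.5 [277. 209.] [0.5159 0.1119 0.06  ]
scene rod_end 0.32 [245. 219.] [0.6069 0.1012 0.06  ]
scene carrier 0.86 [245. 221.] [0.5928 0.0729 0.004 ]
scene carrier 0.86 [316. 238.] [0.4515 0.2093 0.004 ]
scene carrier 0.59 [319. 207.] [0.3859 0.1312 0.004 ]
scene carrier_rear 0.95 [312. 239.] [0.4713 0.2171 0.024 ]
scene carrier_rear 0.7 [326. 208.] [0.3803 0.1531 0.024 ]
scene carrier_rear 0.61 [256. 214.] [0.56   0.0774 0.024 ]
scene analyser 0.81 [226. 224.] [0.6421 0.0561 0.    ]
scene stopper 0.43 [282. 248.] [0.5443 0.1922 0.    ]
scene dish 0.75 [246. 176.] [ 0.514  -0.0716  0.    ]
scene spare_carrier 0.63 [261. 258.] [ 0.6068  0.1902 -0.    ]
scene beaker 0.88 [268. 286.] [0.6303 0.2669 0.    ]
scene flask_small 0.67 [228. 226.] [0.6389 0.0626 0.    ]
sc
[... 897 characters left out ...]
 0.73 [218. 213.] [0.6366 0.0559 0.    ]
side analyser 0.68 [252. 163.] [ 0.5713 -0.1172  0.    ]
side analyser 0.24 [150. 271.] [0.7649 0.2328 0.    ]
side stopper 0.62 [248. 266.] [0.5475 0.1966 0.    ]
side dish 0.77 [270. 180.] [ 0.5173 -0.0639 -0.    ]
side dish 0.73 [266. 229.] [0.5145 0.0934 0.    ]
side dish 0.65 [298. 175.] [ 0.446  -0.0881  0.    ]
side spare_carrier 0.64 [221. 259.] [0.6108 0.185  0.    ]
side beaker 0.79 [204. 288.] [0.6358 0.2626 0.    ]
side beaker 0.2 [298. 172.] [ 0.4472 -0.0974  0.    ]
side flask_small 0.86 [297. 175.] [ 0.4488 -0.0861  0.    ]
side flask_small 0.34 [251. 162.] [ 0.5739 -0.1198  0.    ]
side tube_rack 0.85 [153. 267.] [0.7603 0.2209 0.    ]
```

View pics/both.png

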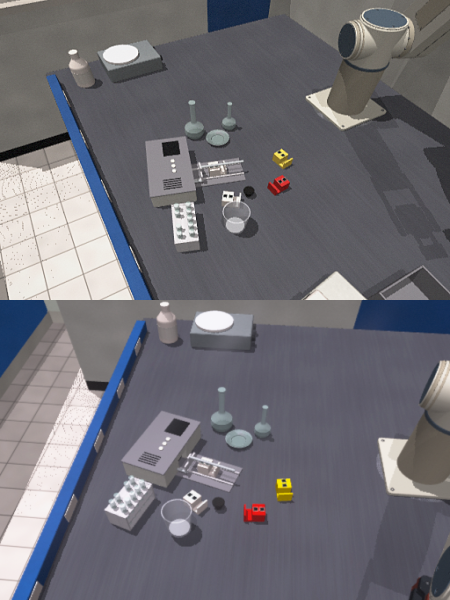

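Pictures: the white carrier stands between the guides (scene px ≈245,221); the other carrier-shaped things are the spare carrier on the bare table (≈261,258), the red one (≈316,238) and the yellow one (≈319,207). Only the first is on the apron in the lane, so that one is meant. I'll move above the lane, confirm it there and refine with the wrist camera.

{"api": "jog_arm", "payload": {"increments": [0.14,-0.67,-0.48,0,0,0,0,0.14,-0.67,-0.48,0,0,0,0,0.14,-0.67,-0.48,0,0,0,0,0.14,-0.67,-0.48,0,0,0,0,0.14,-0.67,-0.48,0,0,0,0,0.14,-0.67,-0.48,0,0,0,0,0.14,-0.67,-0.48,0,0,0,0,0.14,-0.67,-0.48,0,0,0,0,0.14,-0.67,-0.48,0,0,0,0,0.14,-0.67,-0.48,0,0,0,0], "squeeze": 40}}

```text
clock: 2.65
eef_pos: [0.4457, 0.2486, 0.242]
ee_rot: [180.0, 0.0, 160.4]
force: [0.3, 0.4, 0.1]
opening: 0.0379
grip_force: 0.0
```

{"api": "jog_arm", "payload": {"increments": [0.14,-0.67,-0.48,0,0,0,0,0.14,-0.67,-0.48,0,0,0,0,0.14,-0.67,-0.48,0,0,0,0,0.14,-0.67,-0.48,0,0,0,0,0.14,-0.67,-0.48,0,0,0,0,0.14,0,0,0,0,0,0.4,0.14,0,0,0,0,0,0.4,0.14,0,0,0,0,0,0,0.14,0,0,0,0,0,0,0.14,0,0,0,0,0,0]}}

```text
clock: 3.65
eef_pos: [0.5622, 0.0809, 0.2417]
ee_rot: [180.0, 0.0, 155.6]
force: [-0.3, -0.3, 0.2]
opening: 0.0376
grip_force: 0.0
```

```bash
cat > m.py <<'E'
from h import *
from scipy.optimize import least_squares
an={'apron_end':(-.135,0,.004),'stop':(.04,0,None),'hinge':(0,.034,.017),'rod_root':(-.004,.008,.06),'rod_end':(-.135,.008,.06)}
def meas(cams,labels):
    out=[]
    for c in cams:
        snap(c,'m_%s.png'%c)
        for l in labels:
            for r in robot.pinpoint(l,c)[:2]: out.append((c,l,r['conf'],np.array(r['point'])))
    return out
E
python3 - <<'E'
from m import *
o=robot.get_obs();print(o['eef_pos'],o['ee_rot'],o['opening'],o['clock'],o['force'])
M=meas(['wrist','scene','side'],['apron_end','stop','hinge','rod_root','rod_end','carrier','carrier_rear'])
z=dict(apron_end=.004,stop=.02,hinge=.017,rod_root=.06,rod_end=.06,carrier=.004,carrier_rear=.024)
for c,l,f,p in M: print(c,l,round(f,2),np.round(p),np.round(onz(c,p,z[l]),4))
print(robot.camera_model('wrist'))
E
```

```text
[0.5622029  0.08094818 0.2417407 ] [1.79997245e+02 3.03205697e-03 1.55634547e+02] 0.037600871671934925 3.65 [-0.29027163 -0.32051336  0.16470668]
wrist apron_end 0.62 [253. 130.] [0.5116 0.1009 0.004 ]
wrist stop 0.56 [269. 256.] [0.6845 0.0475 0.02  ]
wrist hinge 0.88 [288. 223.] [0.6486 0.0924 0.017 ]
wrist hinge 0.7 [267. 238.] [0.657  0.0558 0.017 ]
wrist rod_root 0.63 [270. 237.] [0.6387 0.0663 0.06  ]
wrist carrier 0.78 [236.  21.] [0.3852 0.1355 0.004 ]
wrist carrier 0.73 [257. 190.] [0.5899 0.0713 0.004 ]
wrist carrier_rear 0.6 [252. 173.] [0.561  0.0772 0.024 ]
wrist carrier_rear 0.6 [248.   0.] [0.3777 0.1558 0.024 ]
scene apron_end 0.71 [272. 215.] [0.5179 0.0912 0.004 ]
scene apron_end 0.58 [277. 207.] [0.4899 0.0747 0.004 ]
scene hinge 0.9 [232. 233.] [0.6451 0.098  0.017 ]
scene hinge 0.33 [264. 259.] [0.6068 0.2056 0.017 ]
scene rod_root 0.55 [226. 213.] [0.64   0.0607 0.06  ]
scene rod_root 0.17 [284. 250.] [0.5647 0.2258 0.06  ]
scene rod_end 0.79 [277. 206.] [0.5122 0.1057 0.06  ]
scene rod_end 0.34 [244. 178.] [ 0.5441 -0.0246  0.06  ]
scene carrier 0.77 [315. 237.
[... 324 characters left out ...]
] [0.6475 0.0965 0.02  ]
side hinge 0.94 [213. 220.] [0.6424 0.0906 0.017 ]
side rod_root 0.62 [205. 203.] [0.6607 0.0735 0.06  ]
side rod_root 0.53 [217. 204.] [0.6323 0.0742 0.06  ]
side rod_end 0.73 [268. 183.] [ 5.182e-01 -3.000e-04  6.000e-02]
side carrier 0.93 [237. 219.] [0.5877 0.0729 0.004 ]
side carrier 0.81 [324. 248.] [0.376  0.1335 0.004 ]
side carrier_rear 0.9 [324. 253.] [0.379  0.1602 0.024 ]
side carrier_rear 0.85 [246. 216.] [0.5652 0.0748 0.024 ]
{'fx': 276.49705097384845, 'fy': 276.49705097384845, 'cx': 255.87954111867472, 'cy': 193.0413250781632, 'origin': array([0.49662746, 0.1116317 , 0.38422353]), 'rotation': array([-1.55530731e+01, -3.45755435e-03,  6.55612417e+01])}
```

View pics/m_wrist.png

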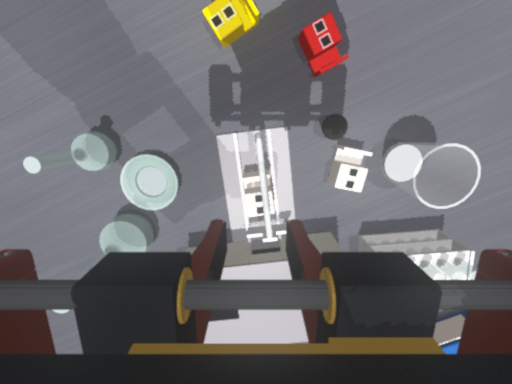

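The wrist picture shows the lane with apron end at about (253,130), the rod, and the two-mouthed white carrier at (257,190). The lane is turned about 6° from the gripper. Next I fit the analyser pose and check it by overlay.

```bash
cat > fit.py <<'E'
from m import *
W=[('wrist','apron_end',(253,130)),('wrist','hinge',(288,223)),('wrist','rod_root',(270,237)),
('scene','hinge',(232,233)),('scene','rod_root',(226,213)),('scene','rod_end',(277,206)),('scene','apron_end',(272,217)),
('side','apron_end',(266,230)),('side','hinge',(211,220)),('side','rod_root',(218,203)),('side','rod_end',(265,218))]
def T(q,p): c,s=np.cos(q[2]),np.sin(q[2]); return np.array([q[0]+c*p[0]-s*p[1],q[1]+s*p[0]+c*p[1],p[2]])
def inv(q,P): c,s=np.cos(q[2]),np.sin(q[2]); d=np.array(P[:2])-q[:2]; return np.array([c*d[0]+s*d[1],-s*d[0]+c*d[1]])
def solve():
    f=lambda q:np.concatenate([proj(c,T(q,an[l]))-p for c,l,p in W])
    r=least_squares(f,[.644,.05,-.33],loss='soft_l1',x_scale=[.01,.01,.03]); return r.x,f(r.x).reshape(-1,2)
def overlay(cam,img,q,name,box,s):
    x0,y0,x1,y1=box; I=cv2.resize(img[y0:y1,x0:x1,::-1],None,fx=s,fy=s,interpolation=cv2.INTER_CUBIC)
    def L(a,b,col): 
        P=[tuple(int(v) for v in ((proj(cam,T(q,p))-[x0,y0]+.5)*s)) for p in(a,b)]; cv2.line(I,*P,col,1)
    for y in(-.0205,.0205): L((-.135,y,.01),(0,y,.01),(0,0,255))
    for y in(-.048,.048): L((-.135,y,.004),(0,y,.004),(0,200,0))
    L((-.135,-.048,.004),(-.135,.048,.004),(0,200,0)); L((-.135,.008,.06),(-.004,.008,.06),(255,0,0))
    L((-.004,-.022,.046),(-.004,.038,.046),(255,0,255)); cv2.imwrite('pics/'+name,I)
E
python3 - <<'E'
from fit import *
q,r=solve();print(q,np.degrees(q[2]));
for w,e in zip(W,r):print(w[:2],np.round(e,1))
print('carrier rear',inv(q,(.5626,.0757)),'carrier',inv(q,(.589,.0722)))
overlay('wrist',robot.read_camera('wrist'),q,'ov1.png',(205,115,325,265),4)
E
```

```text
[ 0.64017582  0.05895559 -0.30226239] -17.31835933628955
('wrist', 'apron_end') [-1.1  0.4]
('wrist', 'hinge') [-0.4  1.2]
('wrist', 'rod_root') [ 0.7 -0.6]
('scene', 'hinge') [-3.2 -0.9]
('scene', 'rod_root') [2.1 1.7]
('scene', 'rod_end') [0.1 1. ]
('scene', 'apron_end') [ 3.2 -0.5]
('side', 'apron_end') [1.3 0.5]
('side', 'hinge') [-1.4 -0.1]
('side', 'rod_root') [-3.2 -1.6]
('side', 'rod_end') [1.6 1.3]
carrier rear [-0.07904344 -0.00710752] carrier [-0.05279839 -0.00259008]
```

View pics/ov1.png

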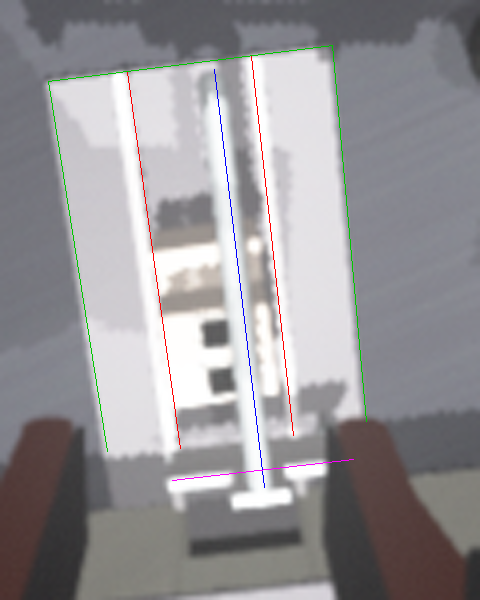

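Overlay: the apron edges and guides match to about 1–2 px; the rod sits about 2 mm right of the model. The carrier's white block with two mouths is confirmed in the lane under the rod, rear at analyser x ≈ -79 mm. I align, go above the rod's right side and lower part of the way.

{"api": "jog_arm", "payload": {"increments": [0.14,0,0,0,0,0,-0.58,0.14,0,0,0,0,0,-0.58,0.14,0.31,-0.38,0,0,0,0,0.14,0.31,-0.38,0,0,0,0,0.14,0,0,0.7,0,0,0,0.14,0,0,0.7,0,0,0,0.14,0,0,0.7,0,0,0,0.14,0,0,0.6,0,0,0,0.14,0,0,0,0,0,0,0.14,0,0,0,0,0,0], "squeeze": 40}}

```text
clock: 5.9
eef_pos: [0.5213, 0.0537, 0.1068]
ee_rot: [-180.0, -0.1, 162.5]
force: [0.1, -0.8, -0.3]
opening: 0.0379
grip_force: 0.0
```

```bash
python3 - <<'E'
from fit import *
q=np.array([.640,.0585,-.304])
o=robot.get_obs();print(inv(q,o['eef_pos']),o['eef_pos'],o['ee_rot'],o['opening'])
w=robot.read_camera('wrist'); overlay('wrist',w,q,'a.png',(0,0,512,384),1)
s=robot.read_camera('side'); overlay('side',s,q,'b.png',(180,150,340,270),3.2)
cv2.imwrite('pics/ov2.png',np.vstack([cv2.imread('pics/b.png')[:,:512],cv2.imread('pics/a.png')])[:,:].copy()[0:768] if 0 else np.hstack([cv2.resize(cv2.imread('pics/a.png')[60:384,130:400],(400,480)),cv2.resize(cv2.imread('pics/b.png'),(400,300)).copy() if 0 else cv2.copyMakeBorder(cv2.resize(cv2.imread('pics/b.png'),(400,300)),0,180,0,0,cv2.BORDER_CONSTANT)]))
E
```

```text
[-0.11180317 -0.04007218] [0.52132819 0.05373232 0.10683771] [-1.79978578e+02 -5.27856890e-02  1.62518553e+02] 0.037886705793782297
```

View pics/ov2.png

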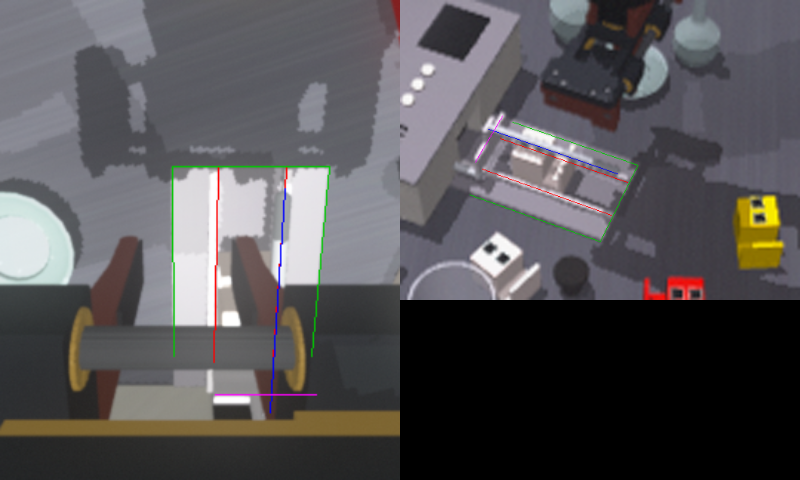

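{"api": "jog_arm", "payload": {"increments": [0.14,0,0,0.4,0,0,0,0.14,0,0,0.4,0,0,0,0.14,0,0,0.4,0,0,0,0.14,0,0,0.1,0,0,0,0.14,0,0,0,0,0,0,0.14,0,0.15,0,0,0,0,0.14,0,0.15,0,0,0,0,0.14,0,0.15,0,0,0,0,0.14,0,0.15,0,0,0,0,0.14,0,0,0,0,0,0]}}

```text
clock: 7.0
eef_pos: [0.5311, 0.0834, 0.0421]
ee_rot: [180.0, 0.1, 162.6]
force: [-0.2, -2.2, 2.0]
opening: 0.0378
grip_force: 1.5
```

{"api": "jog_arm", "payload": {"increments": [0.14,0,0.13,0,0,0,0,0.14,0,0.13,0,0,0,0,0.14,0,0.13,0,0,0,0,0.14,0,0.13,0,0,0,0,0.14,0,0.13,0,0,0,0,0.14,0,0,0,0,0,0,0.14,0,0,0,0,0,0,0.14,0,0,0,0,0,0,0.14,0,0,0,0,0,0,0.14,0,0,0,0,0,0]}}

```text
clock: 8.0
eef_pos: [0.5397, 0.1132, 0.0417]
ee_rot: [-180.0, -0.0, 162.5]
force: [-3.0, -2.4, -0.5]
opening: 0.0379
grip_force: 1.6
```

```bash
python3 - <<'E'
from fit import *
q=np.array([.640,.0585,-.304])
o=robot.get_obs();print(inv(q,o['eef_pos']),o['eef_pos'],o['force'],o['opening'],o['grip_force'])
I=[]
for c,b in(('side',(190,160,310,260)),('scene',(200,180,300,263)),):
    w=robot.read_camera(c)
    I.append(cv2.resize(w[b[1]:b[3],b[0]:b[2],::-1],(400,333),interpolation=cv2.INTER_CUBIC))
    for a in np.arange(.8,1.41,.1): print(c,round(a,1),np.round(proj(c,T(q,(-.135,.034+.0502*np.cos(2.1147-a),.017+.0502*np.sin(2.1147-a)))),1),end=' ')
    print([(np.round(r['point'],1),round(r['conf'],2)) for r in robot.pinpoint('rod_end',c)])
cv2.imwrite('pics/v3.png',np.hstack(I))
E
```

```text
[-0.11203413  0.02218954] [0.53974519 0.11320828 0.04165948] [-3.0143923  -2.43974015 -0.4661577 ] 0.037916914288566854 1.5708471089601517
side 0.8 [260.1 230.7] side 0.9 [259.3 232.7] side 1.0 [258.5 234.8] side 1.1 [257.7 236.9] side 1.2 [257.  239.1] side 1.3 [256.3 241.2] side 1.4 [255.7 243.3] []
scene 0.8 [280.7 217.7] scene 0.9 [281.2 219.5] scene 1.0 [281.5 221.4] scene 1.1 [281.9 223.3] scene 1.2 [282.2 225.3] scene 1.3 [282.4 227.2] scene 1.4 [282.7 229.1] [(array([284.2, 250.2]), 0.28)]
```

View pics/v3.png

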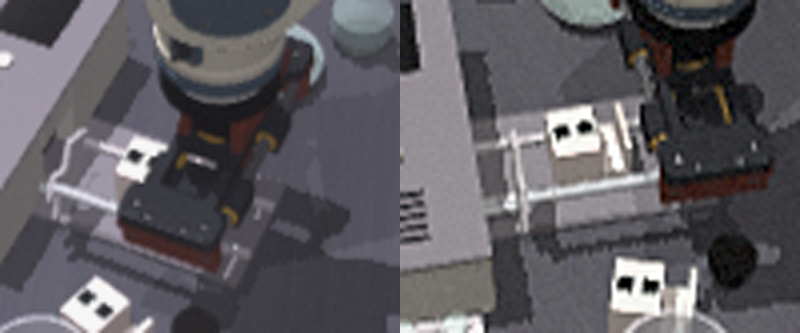

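The flap is open (rod line in scene from px ≈(229,230) to (264,225)); I estimate the angle from that line.

```bash
python3 - <<'E'
from fit import *
q=np.array([.640,.0585,-.304])
for a in np.arange(.8,1.41,.1):
    P=[proj('scene',T(q,(x,.034+.0502*np.cos(2.1147-a),.017+.0502*np.sin(2.1147-a)))) for x in np.linspace(-.135,0,50)]
    P=np.array(P)[::-1]; print(round(a,1),[round(np.interp(u,P[:,0],P[:,1]),1) for u in (232,248,263)])
w=robot.read_camera('scene').astype(int)
for u in(235,248,263): print(u,list(zip(range(218,236),w[218:236,u].sum(1)//3)))
E
```

```text
0.8 [np.float64(225.5), np.float64(222.9), np.float64(220.5)]
0.9 [np.float64(227.4), np.float64(224.8), np.float64(222.4)]
1.0 [np.float64(229.4), np.float64(226.8), np.float64(224.4)]
1.1 [np.float64(231.4), np.float64(228.8), np.float64(226.4)]
1.2 [np.float64(233.4), np.float64(230.8), np.float64(228.4)]
1.3 [np.float64(235.5), np.float64(232.8), np.float64(230.4)]
1.4 [np.float64(237.4), np.float64(234.8), np.float64(232.3)]
235 [(218, np.int64(146)), (219, np.int64(148)), (220, np.int64(149)), (221, np.int64(145)), (222, np.int64(144)), (223, np.int64(146)), (224, np.int64(147)), (225, np.int64(148)), (226, np.int64(125)), (227, np.int64(151)), (228, np.int64(231)), (229, np.int64(175)), (230, np.int64(97)), (231, np.int64(87)), (232, np.int64(86)), (233, np.int64(88)), (234, np.int64(93)), (235, np.int64(84))]
248 [(218, np.int64(111)), (219, np.int64(126)), (220, np.int64(120)), (221, np.int64(124)), (222, np.int64(122)), (223, np.int64(123)), (224, np.int64(118)), (225, np.int64(175)), (226, np.int64(225)), (227, np.int64(160)), (228, np.int64(118)), (229, np.int64(148)), (230, np.int64(148)), (231, np.int64(144)), (232, np.int64(150)), (233, np.int64(145)), (234, np.int64(116)), (235, np.int64(80))]
263 [(218, np.int64(105)), (219, np.int64(140)), (220, np.int64(134)), (221, np.int64(134)), (222, np.int64(144)), (223, np.int64(185)), (224, np.int64(181)), (225, np.int64(126)), (226, np.int64(107)), (227, np.int64(133)), (228, np.int64(128)), (229, np.int64(132)), (230, np.int64(127)), (231, np.int64(133)), (232, np.int64(119)), (233, np.int64(75)), (234, np.int64(82)), (235, np.int64(83))]
```

{"api": "jog_arm", "payload": {"increments": [0.1,0,0.03,0,0,0,0,0.05,0,0.03,0,0,0,0,0,0,0.03,0,0,0,0,-0.05,0,0.03,0,0,0,0,-0.05,0,0,0,0,0,0,-0.05,-0.07,0,0,0,0,0,-0.05,-0.07,0,0,0,0,0,-0.05,-0.07,0,0,0,0,0,-0.05,-0.07,0,0,0,0,0,-0.05,0,0,0,0,0,0]}}

```text
clock: 9.25
eef_pos: [0.5561, 0.1147, 0.0418]
ee_rot: [180.0, 0.1, 162.5]
force: [-1.7, -4.0, 0.5]
opening: 0.0466
grip_force: 2.1
```

```bash
python3 - <<'E'
from fit import *
q=np.array([.640,.0585,-.304])
o=robot.get_obs();print(inv(q,o['eef_pos']),o['force'],o['opening'],o['grip_force'],o['ee_rot'])
w=robot.read_camera('scene').astype(int)
for u in(235,248): print(u,list(zip(range(224,236),w[224:236,u].sum(1)//3)))
for r in robot.pinpoint('carrier','scene'): print(r['point'],r['conf'],inv(q,onz('scene',r['point'],.004)))
E
```

```text
[-0.09689359  0.02855341] [-1.68219634 -3.9956994   0.46485194] 0.04664235321451949 2.120595797896385 [1.79978188e+02 6.08530548e-02 1.62508413e+02]
235 [(224, np.int64(143)), (225, np.int64(146)), (226, np.int64(163)), (227, np.int64(229)), (228, np.int64(227)), (229, np.int64(108)), (230, np.int64(137)), (231, np.int64(162)), (232, np.int64(216)), (233, np.int64(232)), (234, np.int64(145)), (235, np.int64(80))]
248 [(224, np.int64(117)), (225, np.int64(193)), (226, np.int64(221)), (227, np.int64(111)), (228, np.int64(149)), (229, np.int64(161)), (230, np.int64(213)), (231, np.int64(226)), (232, np.int64(137)), (233, np.int64(119)), (234, np.int64(139)), (235, np.int64(97))]
[312.8, 236.0] 0.95 [-0.21953     0.08066543]
[244.9, 220.8] 0.82 [-0.04978621 -0.00131967]
[321.1, 208.4] 0.58 [-0.26897267 -0.00228021]
```

The rod is now at ≈1.2 rad (rows 232.5/230.7 match the prediction). I advance along the lane.

{"api": "jog_arm", "payload": {"increments": [-0.05,-0.1,0,0,0,0,0,-0.05,-0.1,0,0,0,0,0,-0.05,-0.1,0,0,0,0,0,-0.05,-0.1,0,0,0,0,0,-0.05,-0.1,0,0,0,0,0,-0.05,-0.1,0,0,0,0,0,-0.05,-0.1,0,0,0,0,0,-0.05,-0.1,0,0,0,0,0,-0.05,-0.08,0,0,0,0,0,-0.05,0,0,0,0,0,0]}}

```text
clock: 10.35
eef_pos: [0.598, 0.1014, 0.0416]
ee_rot: [180.0, 0.0, 162.5]
force: [-1.8, -4.5, -0.7]
opening: 0.0458
grip_force: 2.2
```

```bash
python3 - <<'E'
from fit import *
q=np.array([.640,.0585,-.304])
o=robot.get_obs();p=inv(q,o['eef_pos']);print(p,o['force'],o['opening'],o['ee_rot'])
I=[]
for c,b in(('side',(170,150,290,250)),('scene',(195,175,295,258)),):
    w=robot.read_camera(c)
    I.append(cv2.resize(w[b[1]:b[3],b[0]:b[2],::-1],(400,333),interpolation=cv2.INTER_CUBIC))
    print([(c,l,round(r['conf'],2),np.round(inv(q,onz(c,r['point'],z)),4)) for l,z in(('carrier',.004),('carrier_rear',.024)) for r in robot.pinpoint(l,c) if r['conf']>.3])
cv2.imwrite('pics/v4.png',np.hstack(I))
E
```

```text
[-0.05295438  0.02834274] [-1.75456828 -4.50143685 -0.70034897] 0.04576688491104322 [1.79992186e+02 4.01748368e-02 1.62507403e+02]
[('side', 'carrier', 0.89, array([-0.274 , -0.0091])), ('side', 'carrier', 0.75, array([-0.2245,  0.0965])), ('side', 'carrier', 0.73, array([-0.0782, -0.1503])), ('side', 'carrier', 0.59, array([-0.0179, -0.0079])), ('side', 'carrier_rear', 0.88, array([-0.2012,  0.1021])), ('side', 'carrier_rear', 0.86, array([-0.2768,  0.0215])), ('side', 'carrier_rear', 0.47, array([-0.0406, -0.012 ]))]
[('scene', 'carrier', 0.89, array([-0.2586, -0.0032])), ('scene', 'carrier', 0.55, array([-0.0025,  0.0029])), ('scene', 'carrier_rear', 0.94, array([-0.2039,  0.1005])), ('scene', 'carrier_rear', 0.84, array([-0.274 ,  0.0146])), ('scene', 'carrier_rear', 0.61, array([-0.0443,  0.0006]))]
```

View pics/v4.png

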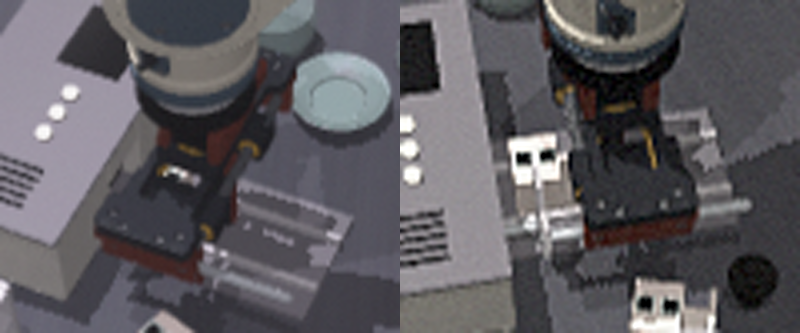

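The carrier is passing under the open flap (block at scene crop ≈(535,160), flap plate left of it). Continuing.

{"api": "jog_arm", "payload": {"increments": [-0.05,-0.08,0,0,0,0,0,-0.05,-0.08,0,0,0,0,0,-0.05,-0.08,0,0,0,0,0,-0.05,-0.08,0,0,0,0,0,-0.05,-0.08,0,0,0,0,0,-0.05,-0.06,0,0,0,0,0,-0.05,-0.04,0,0,0,0,0,-0.05,0,0,0,0,0,0,-0.05,0,0,0,0,0,0,-0.05,0,0,0,0,0,0]}}

```text
clock: 11.65
eef_pos: [0.6212, 0.0941, 0.0417]
ee_rot: [180.0, 0.0, 162.5]
force: [-2.9, -4.0, -0.7]
opening: 0.046
grip_force: 2.1
```

{"api": "jog_arm", "payload": {"increments": [-0.05,-0.02,0,0,0,0,0,-0.05,-0.02,0,0,0,0,0,-0.05,-0.02,0,0,0,0,0,-0.05,0,0,0,0,0,0,-0.05,0,0,0,0,0,0,-0.05,0,0,0,0,0,0,-0.05,0,0,0,0,0,0,-0.05,0,0,0,0,0,0,-0.05,0,0,0,0,0,0,-0.05,0,0,0,0,0,0]}}

```text
clock: 12.65
eef_pos: [0.6236, 0.0933, 0.0417]
ee_rot: [-180.0, -0.0, 162.5]
force: [-3.9, -2.1, 1.2]
opening: 0.0461
grip_force: 2.1
```

```bash
python3 - <<'E'
from fit import *
q=np.array([.640,.0585,-.304])
o=robot.get_obs();p=inv(q,o['eef_pos']);print(p,o['force'],o['opening'],o['ee_rot'])
E
```

```text
[-0.02601872  0.02830963] [-3.86380104 -2.12717938  1.18917655] 0.04614793010906875 [-1.79991617e+02 -2.85723660e-02  1.62522430e+02]
```

{"api": "jog_arm", "payload": {"increments": [-0.05,-0.02,0,0,0,0,0,-0.05,-0.02,0,0,0,0,0,-0.05,0,0,0,0,0,0,-0.05,0,0,0,0,0,0,-0.05,0,0,0,0,0,0,-0.05,0,0,0,0,0,0,-0.05,0,0,0,0,0,0,-0.05,0,0,0,0,0,0,-0.05,0,0,0,0,0,0,-0.05,0,0,0,0,0,0]}}

```text
clock: 13.65
eef_pos: [0.6254, 0.0927, 0.0417]
ee_rot: [-180.0, -0.1, 162.5]
force: [-4.3, -2.1, 1.2]
opening: 0.046
grip_force: 3.1
```

{"api": "jog_arm", "payload": {"increments": [-0.05,-0.02,0,0,0,0,0,-0.05,-0.02,0,0,0,0,0,-0.05,0,0,0,0,0,0,-0.05,0,0,0,0,0,0,-0.05,0,0,0,0,0,0,-0.05,0,0,0,0,0,0,-0.05,0,0,0,0,0,0,-0.05,0,0,0,0,0,0,-0.05,0,0,0,0,0,0,-0.05,0,0,0,0,0,0]}}

```text
clock: 14.65
eef_pos: [0.6255, 0.0926, 0.0416]
ee_rot: [-179.9, -0.3, 162.5]
force: [-10.3, 0.5, 6.8]
opening: 0.0459
grip_force: 6.3
```

```bash
python3 - <<'E'
from fit import *
q=np.array([.640,.0585,-.304])
o=robot.get_obs();p=inv(q,o['eef_pos']);print(p,o['force'],o['opening'])
I=[]
for c,b in(('wrist',(196,120,316,220)),('scene',(195,175,295,258)),):
    w=robot.read_camera(c)
    I.append(cv2.resize(w[b[1]:b[3],b[0]:b[2],::-1],(400,333),interpolation=cv2.INTER_CUBIC))
    print([(c,l,round(r['conf'],2),np.round(inv(q,onz(c,r['point'],z)),4)) for l,z in(('carrier',.004),('carrier_rear',.024)) for r in robot.pinpoint(l,c) if r['conf']>.3])
cv2.imwrite('pics/v5.png',np.hstack(I))
E
```

```text
[-0.02399724  0.02815846] [-10.28838426   0.50121521   6.75040149] 0.04591523145378719
[('wrist', 'carrier', 0.68, array([ 0.0155, -0.002 ])), ('wrist', 'carrier_rear', 0.84, array([-0.0128,  0.0008]))]
[('scene', 'carrier', 0.72, array([-0.216 ,  0.0895])), ('scene', 'carrier', 0.61, array([-0.2651, -0.008 ])), ('scene', 'carrier', 0.4, array([ 0.0159, -0.0045])), ('scene', 'carrier_rear', 0.91, array([-0.2715,  0.0061])), ('scene', 'carrier_rear', 0.73, array([-0.0061,  0.0178])), ('scene', 'carrier_rear', 0.6, array([-0.2032,  0.1056])), ('scene', 'carrier_rear', 0.43, array([-0.0126, -0.0028]))]
```

View pics/v5.png

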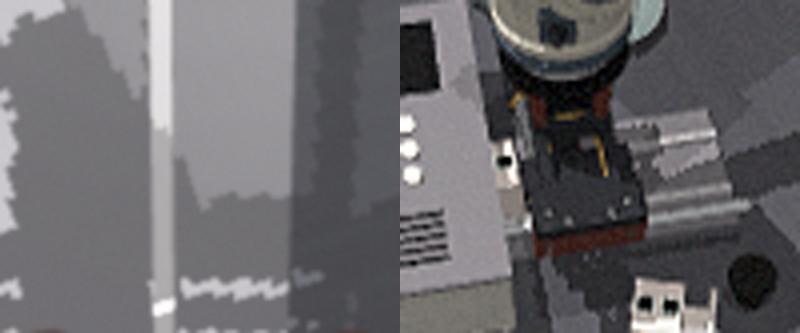

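The carrier is home: rear estimates are -12.8 and -12.6 mm, and it is hard against the stop. I draw straight back, then let the flap down slowly.

{"api": "jog_arm", "payload": {"increments": [-0.05,0.04,0,0,0,0,0,-0.05,0.1,0,0,0,0,0,-0.05,0.2,0,0,0,0,0,-0.05,0.2,0,0,0,0,0,-0.05,0.2,0,0,0,0,0,-0.05,0.2,0,0,0,0,0,-0.05,0.2,0,0,0,0,0,-0.05,0.2,0,0,0,0,0,-0.05,0.2,0,0,0,0,0,-0.05,0.2,0,0,0,0,0]}}

```text
clock: 15.95
eef_pos: [0.5439, 0.1185, 0.0417]
ee_rot: [180.0, 0.0, 162.5]
force: [1.7, -4.3, 0.3]
opening: 0.0463
grip_force: 1.9
```

{"api": "jog_arm", "payload": {"increments": [-0.05,0,-0.1,0,0,0,0,-0.05,0,-0.17,0,0,0,0,-0.05,0,-0.17,0,0,0,0,-0.05,0,-0.17,0,0,0,0,-0.05,0,-0.17,0,0,0,0,-0.05,0,-0.17,0,0,0,0,-0.05,0,-0.17,0,0,0,0,-0.05,0,-0.17,0,0,0,0,-0.05,0,-0.17,0,0,0,0,-0.05,0,-0.17,0,0,0,0]}}

```text
clock: 16.95
eef_pos: [0.5203, 0.0399, 0.0418]
ee_rot: [180.0, 0.0, 162.5]
force: [-0.4, -0.4, 0.7]
opening: 0.0458
grip_force: 0.0
```

{"api": "jog_arm", "payload": {"increments": [-0.05,0,0,0,0,0,0,-0.05,0,0,-0.4,0,0,0,-0.05,0,0,-0.6,0,0,0,-0.05,0,0,-0.6,0,0,0,-0.05,0,0,-0.6,0,0,0,-0.05,0,0,-0.6,0,0,0,-0.05,0,0,0,0,0,0,-0.05,0,0,0,0,0,0,-0.05,0,0,0,0,0,0,-0.05,0,0,0,0,0,0]}}

```text
clock: 17.95
eef_pos: [0.5195, 0.0405, 0.1804]
ee_rot: [-180.0, -0.1, 162.5]
force: [-0.7, 0.9, -0.3]
opening: 0.0459
grip_force: 0.0
```

```bash
python3 - <<'E'
from fit import *
q=np.array([.640,.0585,-.304])
o=robot.get_obs();p=inv(q,o['eef_pos']);print(p,o['force'],o['opening'])
I=[]
for c,b in(('wrist',(196,120,316,220)),('side',(170,150,290,250)),('scene',(195,175,295,258)),):
    w=robot.read_camera(c)
    if c!='wrist':I.append(cv2.resize(w[b[1]:b[3],b[0]:b[2],::-1],(400,333),interpolation=cv2.INTER_CUBIC))
    print([(c,l,round(r['conf'],2),np.round(inv(q,onz(c,r['point'],z)),4)) for l,z in(('carrier',.004),('carrier_rear',.024),('rod_end',.06)) for r in robot.pinpoint(l,c) if r['conf']>.3])
cv2.imwrite('pics/v6.png',np.hstack(I))
E
```

```text
[-0.10961196 -0.05329002] [-0.65139356  0.90708464 -0.30380992] 0.04592674707638352
[('wrist', 'carrier', 0.77, array([-0.2669, -0.0053])), ('wrist', 'carrier', 0.69, array([0.0163, 0.0002])), ('wrist', 'carrier', 0.65, array([-0.2198,  0.0922])), ('wrist', 'carrier_rear', 0.81, array([-0.1966,  0.0999])), ('wrist', 'carrier_rear', 0.71, array([-0.2765,  0.0128])), ('wrist', 'carrier_rear', 0.51, array([-0.0116,  0.0009])), ('wrist', 'rod_end', 0.55, array([-0.1338,  0.0089]))]
[('side', 'carrier', 0.83, array([ 0.0129, -0.0047])), ('side', 'carrier', 0.81, array([-0.2731, -0.0051])), ('side', 'carrier', 0.67, array([-0.2282,  0.0861])), ('side', 'carrier_rear', 0.95, array([-0.2793,  0.0199])), ('side', 'carrier_rear', 0.77, array([-0.2096,  0.1067])), ('side', 'carrier_rear', 0.51, array([-0.0101, -0.0164])), ('side', 'rod_end', 0.83, array([-0.1317,  0.0036]))]
[('scene', 'carrier', 0.69, array([-0.2238,  0.0812])), ('scene', 'carrier', 0.68, array([ 0.0129, -0.0066])), ('scene', 'carrier', 0.56, array([-0.2664, -0.0081])), ('scene', 'carrier_rear', 0.91, array([-0.2004,  0.1069])), ('scene', 'carrier_rear', 0.83, array([-0.2783,  0.0074])), ('scene', 'carrier_rear', 0.58, array([-0.011 , -0.0064])), ('scene', 'carrier_rear', 0.54, array([ 0.0421, -0.0083])), ('scene', 'rod_end', 0.77, array([-0.1314,  0.0083]))]
```

View pics/v6.png

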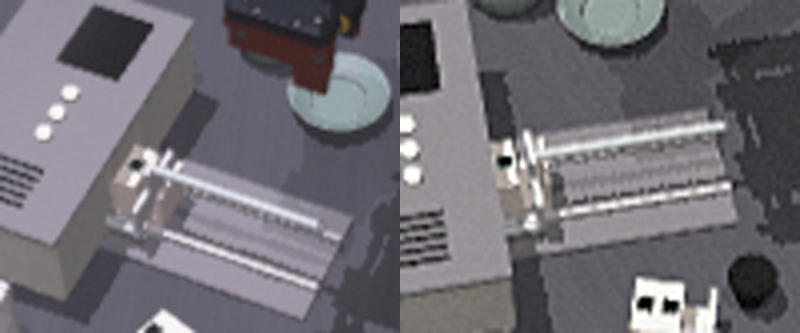

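The block sits behind the shut flap and the push plate is in front of it. The rod is back at y ≈ 8 mm and the tool is clear of everything. Handing in.

```bash
python3 -c "
from station import robot
print(robot.finish_job())"
```

```text
the job is handed in; nothing more can be done
None
```

I pushed the carrier home against the stop and let the flap shut behind it. In the last pictures its push plate was at about analyser x -11 mm and the rod was back at its shut position. The job is handed in at about 18 s, but the hand-in gave no verdict.

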